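Unlock the round tube rack

TASK

Unlock the round tube rack: pull the looped spring clip straight out sideways from the cross-drilled post in its middle, keep hold of it, and lay it flat in the square steel tray on the bench without dropping it from a height. Leave the clip of the square tube rack in its post.

Things in the scene. Friction and masses are not known exactly. Their poses are not given: they have to be found in the camera images.
- clip_grip (a point): Middle of the loop of the clip to pull: 5 mm steel wire, 65 g, flat and level. x: from the loop along the straight leg, through the post; z up. The loop is 29 mm wide (y) over two straight sides reaching 12 mm either way along x; grip these from above. From this point the post's axis is 42 mm and the leg's tip 66 mm along +x, the loop's end 22 mm along -x. 95 mm above the bench while seated.
- round_rack: Fixed. Origin: underside centre. Black plate 120 mm across, top 68 mm high, 25 mm under the clip; tube caps 6 mm proud, none under the loop. Aluminium hub 48 mm across, 93 mm high; post 20 mm across, 120 mm high, cross hole just above the hub. The loop stands on the rack's -x side (towards world -x, within 40 degrees). Pull it to -x: a springy side leg gives a few N, the leg is out after 35 mm.
- tray: Plain square open steel tray, fixed to the bench, 170 mm by 170 mm outside, 162 mm inside, walls 22 mm high and 4 mm thick, floor 4 mm thick. Origin: centre of its underside; x and y along its sides, z up. The clip, 89 mm long, fits in it at any angle if its length is centred.
- other_clip_grip (a point): The like clip in the post of the square tube rack (106 mm square black plate, otherwise of the same build and heights): to be left alone. The point and axes are as for the first clip.
Not all that is in view belongs to the job. Leave any pink or red look-alike of the round_rack alone.

How it is judged (in metres and radians):
On the way:
1. the round rack's clip is drawn right out of its post and held in the fingers (horizontal distance between clip_grip and round_rack above 0.082 m and contact force between the fingers and clip above 0.3 N), for 0.1 s.
At the end, for the whole second after the job is handed in: The round rack's clip lies flat (within 10 degrees) and at rest inside the steel tray, its loop's middle within 75 mm of the tray's centre along each side and less than 20 mm above the bench; the square rack's clip is within 12 mm of where it was, still in its post (x of clip_grip in the frame of tray between -0.075 and 0.075 m and y of clip_grip in the frame of tray between -0.075 and 0.075 m and height (world z) of clip_grip below 0.02 m and angle between the z axis of clip_grip and the z axis of tray, either way round below 0.17 rad and linear speed of clip below 0.02 m/s and distance of other_clip_grip from where it was at the start of the episode below 0.012 m); the robot touches nothing.
It fails at once if the clip of the square rack is pulled (moved more than 20 mm) (distance of other_clip_grip from where it was at the start of the episode above 0.02 m).
It fails at once if the pulled clip is let go more than 60 mm above the bench (horizontal distance between clip_grip and round_rack above 0.1 m and height (world z) of clip_grip above 0.06 m and contact force between the fingers and clip below 0.05 N).
It also fails if it takes over 40 s, if anything falls off the work surface, if the arm or the gripper's body presses on something with over 40 N, if the wrist force passes 120 N, or if a joint passes its speed limit or range.

ROBOT

A 6-joint arm with a two-finger parallel gripper is mounted at the origin on the work surface. World frame = base frame: x ahead of the robot, y to its left, z up, the work surface at z = 0. Lengths are in mm, angles in rad, forces in N, time in s.
With the tool pointing down it reaches from about 350 to 775 mm from the base axis. Payload 7.3 kg.
Tool frame: the origin (TCP) lies midway between the tips of the shut fingers; the grasp point (between the pads) lies bot.tcp_to_grasp behind it (bot.tcp_to_grasp is the distance from the TCP to the grasp point, in mm); z points along the fingers, y is the direction in which the jaws open and shut (so a half turn about z gives the same grasp; the last joint's range is limited). The gripper opens to 92 mm and grips with 3 to 60 N. Pads are 19 mm wide; open, the fingers measure 130 mm over their backs; the gripper's body (75 mm by 190 mm) begins 47 mm behind the grasp point.
Start: joints at [0.954, 0.342, 1.524, -0, 1.275, -0.146], TCP at [238.129, 467.91, 226.741] pointing down, gripper open.
Joint ranges: [-2.53, 2.53], [-0.77, 2.02], [0.04, 2.7], [-1, 4.14], [0.28, 2.66], [-3.11, 3.11]. Speed limits (rad/s): [2.57, 2.57, 3.14, 3.14, 3.14, 3.14].

INTERFACE

Orientations are given as [roll, pitch, yaw] about the fixed x, y, z axes, in that order (R = Rz(yaw) Ry(pitch) Rx(roll)).
In Python, from plant import bot gives the robot as it stands.
- The arm moves only by the shell command python3 -m inch 'ROWS'. ROWS is JSON, one flat list of numbers, 7 for each row, row after row: the shift along the world's x, y, z in cm, then the turn, a rotation vector about the world's x, y, z in degrees, then the gripper command: -1 is shut, 1 is fully open, values between are in proportion. In form: [tx, ty, tz, ax, ay, az, fingers, tx, ty, tz, ax, ay, az, fingers, ...]. A call has exactly 5 rows; each row is the pose to reach, as a shift and turn from the pose measured when the call began; what a row does not reach only later rows make up. A row lasts 1/10 s, in which the tool goes at most 50 mm and 8.59 degrees, less where a joint would pass 70% of its speed; a pose out of reach is approached as far as the arm can. A call with a gripper value outside its range is refused whole. The fingers move at their own pace and stop on an object; the grip force is fixed at half the most. Time passes only in rows, so rows that repeat a pose let the fingers close, or fill a call up. It gives the time, the measured TCP pose, the force and the opening at its end, in the units of the state.
- bot.get_obs(): the state, without advancing time (a new reading comes with each control period).
- bot.capture(name): name is "side" or "top"; returns the picture (400x640x3 uint8, red, green, blue); there is no depth.
- bot.calibration(name): a dict with "fx", "fy", "cx", "cy" (pixels), "cam_to_world" (4x4, takes a point from camera to world coordinates). Camera axes: x right, y down, z forward; pixel columns grow to the right and rows downward; lengths in mm; the calibration is good to about 2 mm. A picture is of the moment at which its call begins. calibration takes no time and is no camera call.
- bot.close_job(): hands the job in, once; it reports no verdict.
The state is a dict: "time": time; "joint_positions": joint angles; "dq": joint speeds; "tau": joint torques, N m; "tool_pos": TCP position; "tcp_rot": TCP orientation; "contact_force": force on the tool from outside, world axes, zero at the start; "moment": the same for the moment, N m; "grip_width": finger opening in mm.
Only numpy, scipy, OpenCV 4.12 (cv2) and the standard library are available. Lean on these libraries where they do the work, as an engineer would, in place of code of your own. Each camera call takes 0.05 s, during which the arm holds its last target.

## Working session

There is one attempt and no reset: what is moved stays moved. The work goes in short steps, Python scripts to look and compute and a shell command to move; the robot and the scene stay as the last step left them, time stands still between calls to the robot, and variables do not carry over. Pictures are saved under pics/ and viewed, and the job is handed in when it is done.

```bash
mkdir -p pics; ls
python3 - <<'E'
from plant import bot
import cv2,numpy as np
print(bot.get_obs(), bot.tcp_to_grasp)
for n in ["top","side"]:
    im=bot.capture(n); cv2.imwrite(f"pics/{n}0.png",im[:,:,::-1])
    c=bot.calibration(n); print(n,c['fx'],c['fy'],c['cx'],c['cy'],np.round(c['cam_to_world'],3).tolist())
E
```

```text
pics
{'time': 0.0, 'joint_positions': array([ 9.54011562e-01,  3.42725272e-01,  1.52501353e+00, -4.66832833e-06,
        1.27537648e+00, -1.46015613e-01]), 'dq': array([-1.02149472e-03,  6.12559682e-04, -1.06932872e-03,  8.29695063e-04,
       -2.06944328e-05, -8.69752843e-04]), 'tau': array([-1.45336493e-03, -4.31239522e+01, -2.44216633e+01,  7.17455777e-02,
        5.59667917e-02, -8.70640656e-05]), 'tool_pos': array([237.88063712, 467.566954  , 226.04484849]), 'tcp_rot': array([-3.14008558e+00, -2.17121428e-04,  2.67082470e+00]), 'contact_force': array([0.70154475, 0.41974537, 0.7476523 ]), 'moment': array([0.02723595, 0.03195445, 0.05872249]), 'grip_width': 91.69159717009161} 18.8
top 374.7917729086075 374.7917729086075 320.96839706610075 203.07736898736104 [[-0.005, -0.998, 0.069, 422.959], [-0.999, 0.008, 0.036, -29.708], [-0.037, -0.069, -0.997, 881.505], [0.0, 0.0, 0.0, 1.0]]
side 377.4193033063088 377.4193033063088 318.97901905384697 202.94530297833978 [[0.996, -0.072, 0.055, 446.125], [-0.09, -0.72, 0.688, -737.896], [-0.01, -0.691, -0.723, 849.495], [0.0, 0.0, 0.0, 1.0]]
```

View pics/top0.png

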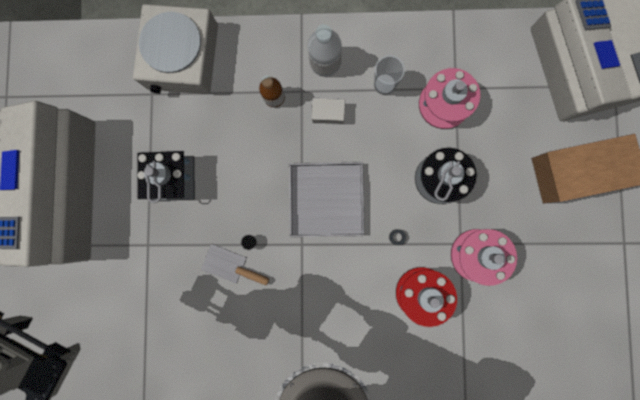

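View pics/side0.png

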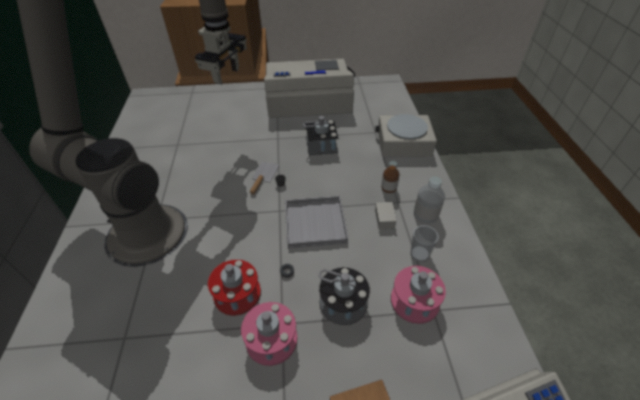

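The top view shows the black round rack at about (449,175), with its loop at about (442,190). The tray is at (328,199) and the square rack at (160,175). I'll enlarge these for measuring.

Run:
```python
import cv2,numpy as np
t=cv2.imread("pics/top0.png");s=cv2.imread("pics/side0.png")
a=cv2.resize(t[140:215,405:495],None,fx=8,fy=8,interpolation=cv2.INTER_CUBIC)
b=cv2.resize(s[255:330,305:385],None,fx=8,fy=8,interpolation=cv2.INTER_CUBIC)
for im,x0,y0 in((a,405,140),(b,305,255)):
    for k in range(0,im.shape[1],80): cv2.line(im,(k,0),(k,6),(0,255,0),1);cv2.putText(im,str(x0+k//8),(k,18),0,.4,(0,255,0),1)
    for k in range(0,im.shape[0],80): cv2.line(im,(0,k),(6,k),(0,255,0),1);cv2.putText(im,str(y0+k//8),(8,k+4),0,.4,(0,255,0),1)
cv2.imwrite("pics/a.png",a);cv2.imwrite("pics/b.png",b)
```

```text
(no output)
```

View pics/a.png

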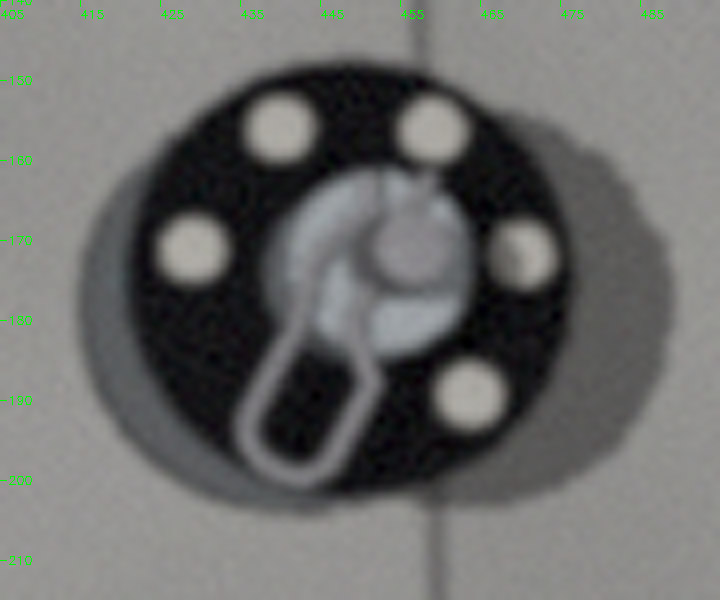

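View pics/b.png

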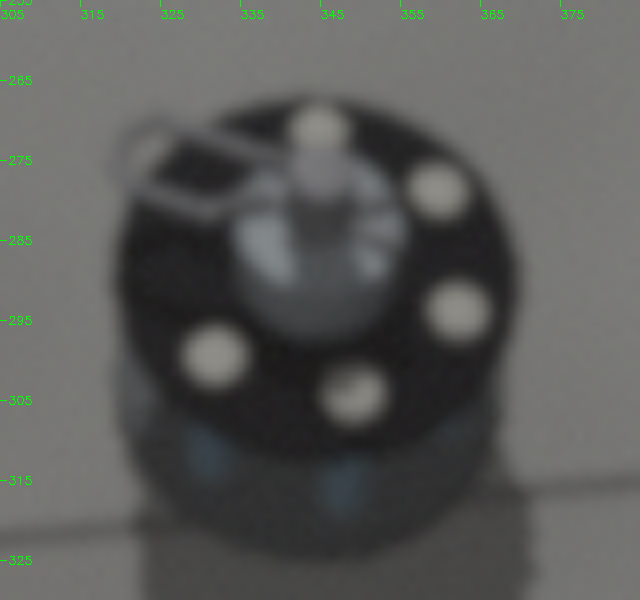

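```bash
cat > h.py <<'E'
import numpy as np
from plant import bot
def px(n,u,v,z):
    c=bot.calibration(n);T=np.array(c['cam_to_world'])
    d=T[:3,:3]@np.array([(u-c['cx'])/c['fx'],(v-c['cy'])/c['fy'],1]);o=T[:3,3]
    return (o+d*(z-o[2])/d[2])
def proj(n,p):
    c=bot.calibration(n);T=np.linalg.inv(np.array(c['cam_to_world']))
    q=T[:3,:3]@np.array(p)+T[:3,3];return q[0]/q[2]*c['fx']+c['cx'],q[1]/q[2]*c['fy']+c['cy']
E
python3 - <<'E'
from h import *
np.set_printoptions(precision=1,suppress=True)
A=lambda x,y,z:px('top',405+x/8,140+y/8,z)
B=lambda x,y,z:px('side',305+x/8,255+y/8,z)
print('post top',A(412,245,120),'side',B(320,172,120))
print('plate',A(351,277,68),'diam',A(130,277,68),A(572,277,68),'side',B(318,278,68))
e=A(300,482,95);t=A(425,185,95);print('end',e,'tip',t)
for p in((305,330),(245,415),(380,385),(325,475)):print(A(*p,95))
print('side: loop end',B(125,160,95),B(158,120,95),B(135,185,95))
for p in((290,164),(362,164),(367,234),(291,235)):print('tray',px('top',*p,22))
E
python3 - <<'E'
import cv2
t=cv2.imread("pics/top0.png")
cv2.imwrite("pics/c.png",cv2.resize(t[155:245,280:380],None,fx=6,fy=6,interpolation=cv2.INTER_CUBIC))
E
```

```text
post top [ 539.4 -276.6  120. ] side [ 539.3 -277.3  120. ]
plate [ 538.8 -276.9   68. ] diam [ 539.5 -217.8   68. ] [ 538.2 -335.8   68. ] side [ 540.4 -280.3   68. ]
end [ 481.4 -254.1   95. ] tip [ 559.  -288.5   95. ]
[ 521.2 -256.5   95. ]
[ 499.  -240.4   95. ]
[ 506.6 -275.4   95. ]
[ 483.2 -260.6   95. ]
side: loop end [ 486.4 -251.9   95. ] [ 497.4 -239.1   95. ] [ 488.5 -260.7   95. ]
tray [574.1  73.2  22. ]
tray [572.2 -93.5  22. ]
tray [ 411.1 -102.8   22. ]
tray [409.7  70.9  22. ]
```

View pics/c.png

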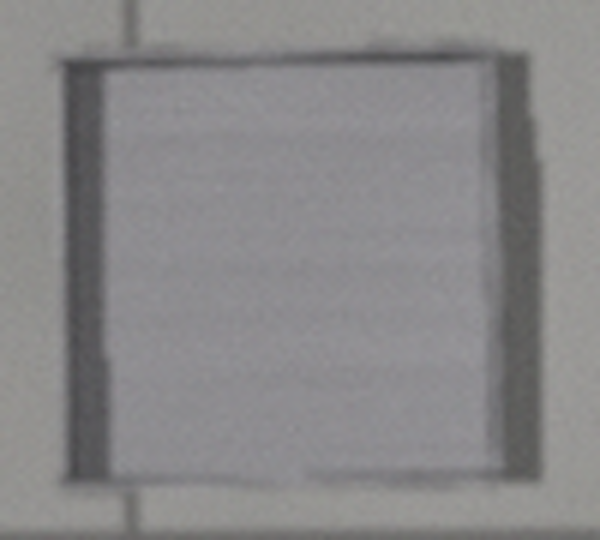

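```bash
cat >> h.py <<'E'
import cv2
def model(cx,cy,yaw,z=95):
    a=np.linspace(np.pi/2,3*np.pi/2,15)
    loop=[(12,12),(-12,12)]+[(-12+7.5*np.cos(t),12*np.sin(t)) for t in a]+[(-12,-12),(12,-12),(22,0),(66,0)]
    c,s=np.cos(yaw),np.sin(yaw)
    return [(cx+c*x-s*y,cy+s*x+c*y,z) for x,y in loop]
def overlay(name,img,M,x0,y0,x1,y1,f):
    a=cv2.resize(img[y0:y1,x0:x1],None,fx=f,fy=f,interpolation=cv2.INTER_CUBIC)
    for m,col in M:
        p=[proj(name,q) for q in m]
        p=np.array([((u+.5-x0)*f-.5,(v+.5-y0)*f-.5) for u,v in p]).round().astype(int)
        cv2.polylines(a,[p],False,col,1)
    return a
E
python3 - <<'E'
from h import *
t=cv2.imread("pics/top0.png");s=cv2.imread("pics/side0.png")
M=[]
for y,c in((-26,(0,255,0)),(-32,(0,0,255))):
    y=np.radians(y);M.append((model(539.4-42*np.cos(y),-277-42*np.sin(y),y),c))
a=overlay('top',t,M,420,155,470,210,9);b=overlay('side',s,M,312,260,362,300,8)
h=max(a.shape[0],b.shape[0]);o=np.zeros((h,a.shape[1]+b.shape[1],3),np.uint8);o[:a.shape[0],:a.shape[1]]=a;o[:b.shape[0],a.shape[1]:]=b
o=cv2.resize(o,(800,int(h*800/o.shape[1])));cv2.imwrite("pics/d.png",o)
print(px('top',326.9,199.7,22))
E
```

```text
[490.20980034 -11.9942782   22.        ]
```

View pics/d.png

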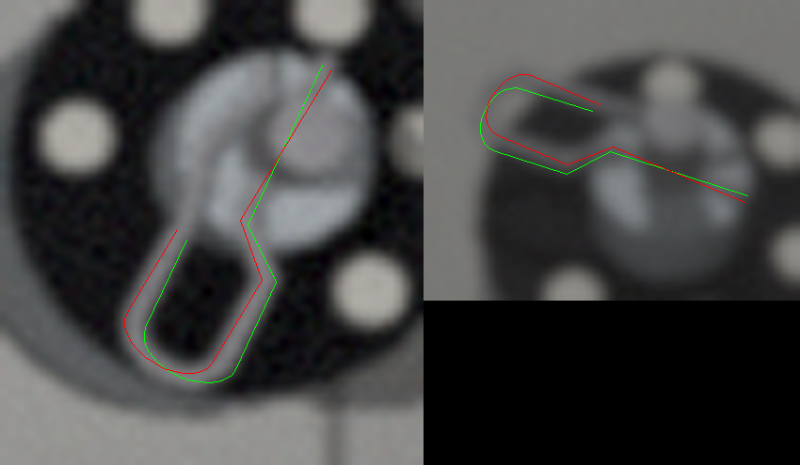

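```bash
python3 -m inch '[1.6,-4.5,0,0,0,-1,0.3, 3.2,-9,0,0,0,-2,0.3, 4.8,-13.5,0,0,0,-3,0.3, 6.4,-18,0,0,0,-3.5,0.3, 8,-22.5,0,0,0,-3.5,0.3]'
python3 -m inch '[1.6,-4.5,0,0,0,0,0.3, 3.2,-9,0,0,0,0,0.3, 4.8,-13.5,0,0,0,0,0.3, 6.4,-18,0,0,0,0,0.3, 8,-22.5,0,0,0,0,0.3]'
```

```text
time: 0.6
tool_pos: [317.9, 240.8, 225.9]
tcp_rot: [-3.14, -0.0, 2.61]
contact_force: [-0.1, 0.1, 0.1]
grip_width: 60.7
time: 1.1
tool_pos: [398.0, 13.9, 225.9]
tcp_rot: [-3.14, -0.0, 2.61]
contact_force: [0.5, 0.6, -0.4]
grip_width: 59.9
```

```bash
python3 -m inch '[1.8,-4.5,0,0,0,0,0.3, 3.6,-9,0,0,0,0,0.3, 5.4,-13.5,0,0,0,0,0.3, 7.2,-18,0,0,0,0,0.3, 9,-22.5,0,0,0,0,0.3]'
python3 -m inch '[1.0,-3,0,0,0,0,0.3, 1.5,-4.5,-2,0,0,0,0.3, 1.5,-4.5,-5,0,0,0,0.3, 1.5,-4.5,-7.5,0,0,0,0.3, 1.5,-4.5,-7.5,0,0,0,0.3]'
python3 - <<'E'
from h import *
o=bot.get_obs();print(o['tool_pos'],np.degrees(o['tcp_rot']),o['contact_force'])
t=bot.capture('top');s=bot.capture('side')
y=np.radians(-30.5);M=[(model(539.4-42*np.cos(y),-277-42*np.sin(y),y),(0,255,0))]
cv2.imwrite("pics/e.png",overlay('top',t[:,:,::-1].copy(),M,400,140,490,215,8));cv2.imwrite("pics/f.png",overlay('side',s[:,:,::-1].copy(),M,295,220,385,310,6))
E
```

```text
time: 1.6
tool_pos: [488.1, -213.1, 225.6]
tcp_rot: [-3.14, -0.001, 2.609]
contact_force: [0.2, -0.6, 1.0]
grip_width: 60.0
time: 2.1
tool_pos: [501.0, -256.9, 146.7]
tcp_rot: [-3.141, -0.009, 2.609]
contact_force: [0.4, 0.6, -0.3]
grip_width: 59.4
[ 501.00751875 -256.89206165  146.72118804] [-179.96648669   -0.52542779  149.48451953] [ 0.38472663  0.58921271 -0.31254418]
```

View pics/f.png

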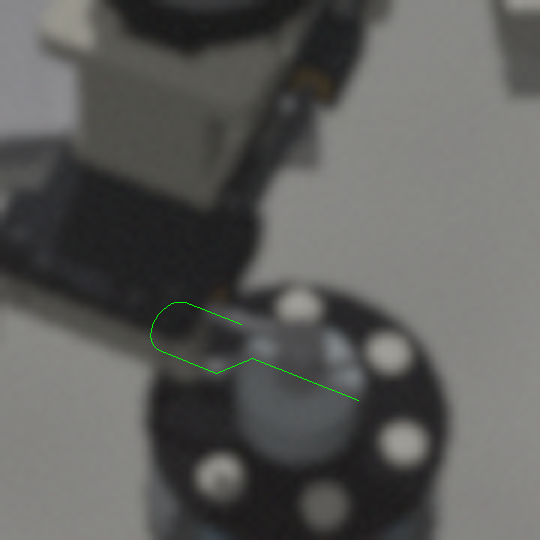

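View pics/e.png

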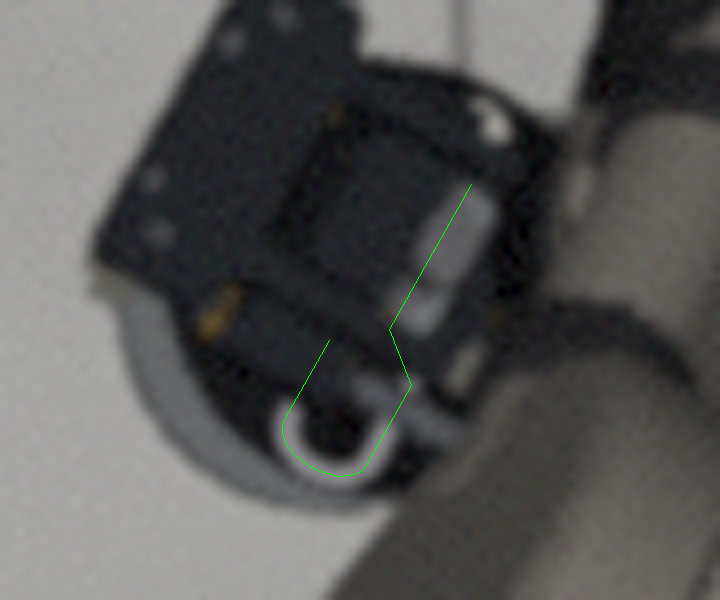

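```bash
python3 -m inch '[0.2,0.1,-2.5,0,0,0,0.3, 0.2,0.1,-4.5,0,0,0,0.3, 0.2,0.1,-6,0,0,0,0.3, 0.2,0.1,-6.8,0,0,0,0.3, 0.2,0.1,-6.8,0,0,0,0.3]'
```

```text
time: 2.7
tool_pos: [505.4, -257.1, 83.2]
tcp_rot: [-3.14, -0.001, 2.61]
contact_force: [0.1, -0.0, 0.4]
grip_width: 59.6
```

```bash
python3 -m inch '[-0.2,0.1,-0.4,0,0,0,0.3, -0.2,0.1,-0.5,0,0,0,0.3, -0.2,0.1,-0.5,0,0,0,0.3, -0.2,0.1,-0.5,0,0,0,0.3, -0.2,0.1,-0.5,0,0,0,0.3]'
```

```text
time: 3.2
tool_pos: [503.6, -256.2, 78.4]
tcp_rot: [-3.14, -0.001, 2.61]
contact_force: [0.3, -0.8, -1.1]
grip_width: 59.4
```

```bash
python3 -m inch '[0,0,0,0,0,0,-1, 0,0,0,0,0,0,-1, 0,0,0,0,0,0,-1, 0,0,0,0,0,0,-1, 0,0,0,0,0,0,-1]'
python3 - <<'E'
from h import *
t=bot.capture('side');cv2.imwrite("pics/g.png",overlay('side',t[:,:,::-1].copy(),[],285,220,385,310,6))
E
```

```text
time: 3.7
tool_pos: [503.5, -256.2, 78.4]
tcp_rot: [-3.14, -0.001, 2.61]
contact_force: [-0.4, -0.8, 0.1]
grip_width: 27.9
```

View pics/g.png

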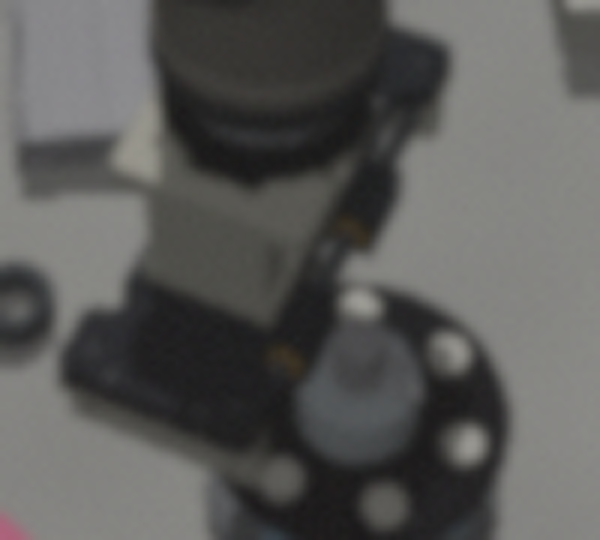

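```bash
python3 -m inch '[-0.4,0.25,0,0,0,0,-1, -0.9,0.5,0,0,0,0,-1, -1.4,0.8,0,0,0,0,-1, -1.9,1.1,0,0,0,0,-1, -2.4,1.4,0,0,0,0,-1]'
```

```text
time: 4.25
tool_pos: [478.7, -241.9, 78.4]
tcp_rot: [-3.14, -0.001, 2.61]
contact_force: [0.2, 0.4, -0.5]
grip_width: 27.6
```

```bash
python3 -m inch '[-0.7,0.4,0,0,0,0,-1, -1.4,0.8,0,0,0,0,-1, -2.1,1.2,0,0,0,0,-1, -2.8,1.6,0,0,0,0,-1, -3.2,1.9,0,0,0,0,-1]'
python3 - <<'E'
from h import *
for n,b in(('side',(265,210,385,310,6)),('top',(400,130,500,225,7))):
    t=bot.capture(n);cv2.imwrite(f"pics/h{n}.png",overlay(n,t[:,:,::-1].copy(),[],*b))
E
```

```text
time: 4.75
tool_pos: [445.8, -222.5, 78.4]
tcp_rot: [-3.14, -0.002, 2.61]
contact_force: [-0.8, -0.2, -0.8]
grip_width: 27.8
```

View pics/hside.png

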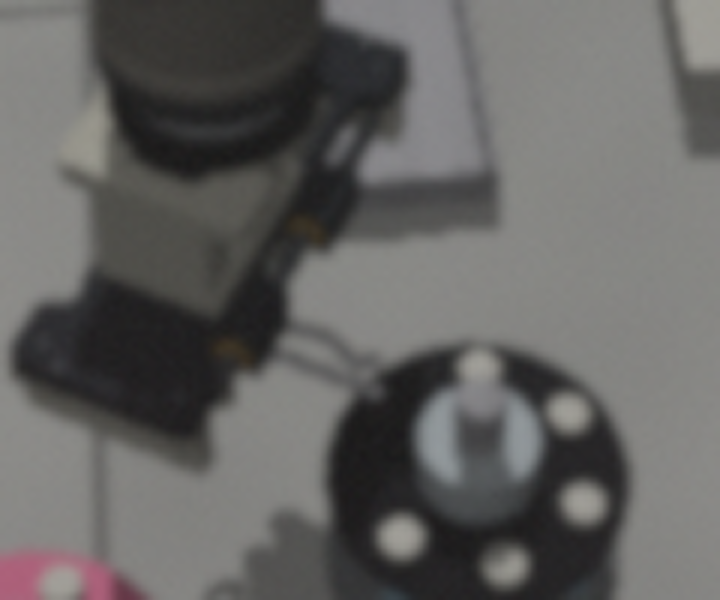

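View pics/htop.png

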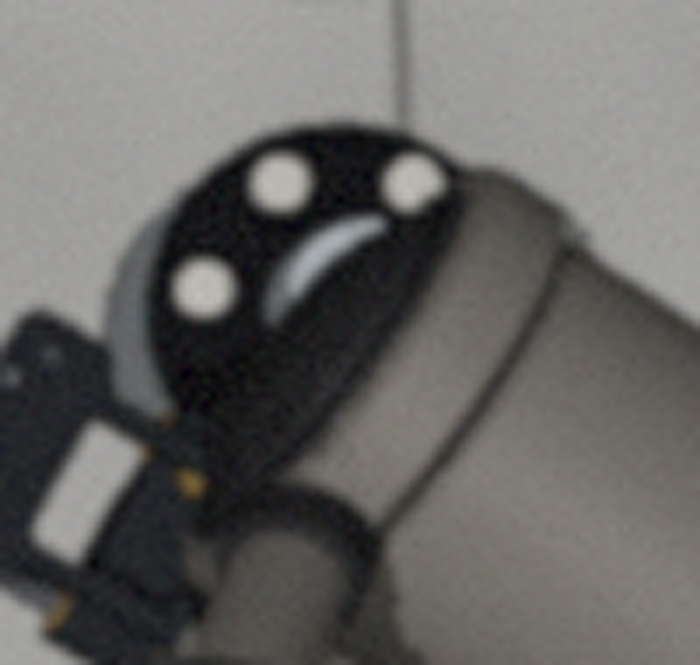

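```bash
python3 -m inch '[0.3,3,1,0,0,0,-1, 0.8,7,1.5,0,0,0,-1, 1.3,11.5,1.5,0,0,0,-1, 1.8,16,1.5,0,0,0,-1, 2.2,20,1.5,0,0,0,-1]'
python3 - <<'E'
from h import *
print(px('side',316,221,15))
for u,v in ((290,205),(340,203),(345,238),(288,243)): print(px('side',u,v,22))
E
python3 -m inch '[0.2,1.5,0,0,0,0,-1, 0.3,2,0,0,0,0,-1, 0.3,2.0,-1.5,0,0,0,-1, 0.3,2.0,-3,0,0,0,-1, 0.3,2.0,-4,0,0,0,-1]'
python3 - <<'E'
from h import *
for n,b in(('side',(265,160,385,260,6)),('top',(270,140,390,240,6))):
    t=bot.capture(n);cv2.imwrite(f"pics/i{n}.png",overlay(n,t[:,:,::-1].copy(),[],*b))
E
```

```text
time: 5.35
tool_pos: [468.5, -20.7, 93.7]
tcp_rot: [-3.14, -0.001, 2.61]
contact_force: [1.4, -0.8, -0.5]
grip_width: 27.4
[494.41043313 -15.24137394  15.        ]
[421.27404463  50.09323367  22.        ]
[572.46416499  43.37679214  22.        ]
[569.02714088 -91.58711511  22.        ]
[410.42583134 -93.58174462  22.        ]
time: 5.85
tool_pos: [471.4, -1.4, 52.8]
tcp_rot: [-3.14, -0.001, 2.609]
contact_force: [-0.8, 0.3, 0.2]
grip_width: 27.6
```

View pics/iside.png

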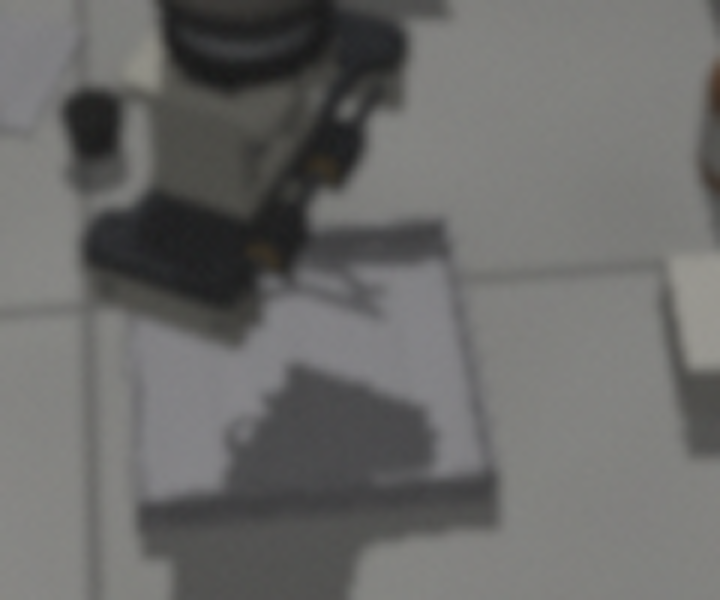

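View pics/itop.png

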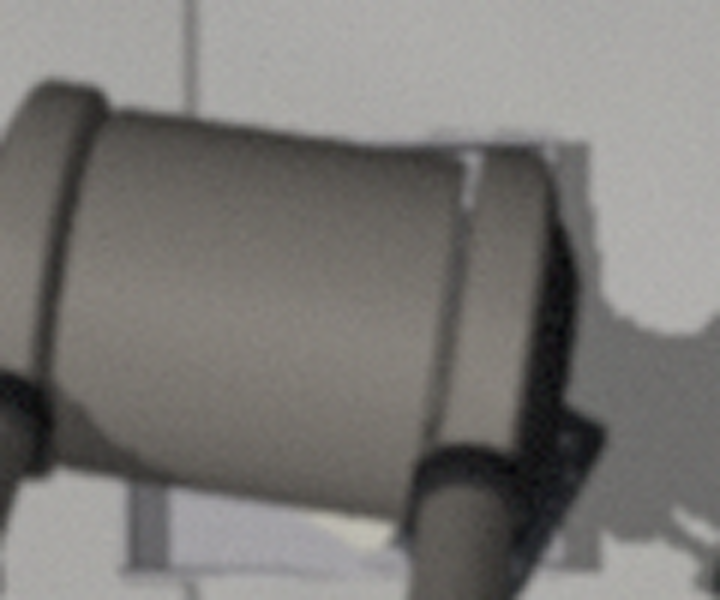

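```bash
python3 -m inch '[0,0,-1.5,0,0,0,-1, 0,0,-3,0,0,0,-1, 0,0,-4,0,0,0,-1, 0,0,-4.4,0,0,0,-1, 0,0,-4.4,0,0,0,-1]'
```

```text
time: 6.45
tool_pos: [470.8, -1.4, 8.4]
tcp_rot: [-3.139, -0.004, 2.609]
contact_force: [0.7, -0.0, 0.0]
grip_width: 27.6
```

```bash
python3 -m inch '[0,0,-0.1,0,0,0,-1, 0,0,-0.2,0,0,0,-1, 0,0,-0.2,0,0,0,-1, 0,0,-0.2,0,0,0,-1, 0,0,-0.2,0,0,0,-1]'
python3 -m inch '[0,0,0,0,0,0,-0.3, 0,0,0,0,0,0,-0.1, 0,0,0,0,0,0,0.1, 0,0,0,0,0,0,0.2, 0,0,0,0,0,0,0.2]'
python3 -m inch '[0,0,2,0,0,0,0.2, 0,0,5,0,0,0,0.2, 0,0,9,0,0,0,0.2, 0,0,13,0,0,0,0.2, 0,0,17,0,0,0,0.2]'
python3 -m inch '[-0.5,3,0,0,0,0,0.2, -2,7,0,0,0,0,0.2, -3.5,11,0,0,0,0,0.2, -5,15.5,0,0,0,0,0.2, -6.5,20,0,0,0,0,0.2]'
python3 - <<'E'
from h import *
for n,b in(('side',(265,160,385,260,6)),('top',(270,140,390,240,6))):
    t=bot.capture(n);cv2.imwrite(f"pics/j{n}.png",overlay(n,t[:,:,::-1].copy(),[],*b));cv2.imwrite(f"pics/j{n}full.png",t[:,:,::-1])
E
```

```text
time: 6.95
tool_pos: [470.9, -1.5, 6.6]
tcp_rot: [-3.139, -0.004, 2.609]
contact_force: [-0.4, -0.2, -1.1]
grip_width: 27.6
time: 7.45
tool_pos: [470.9, -1.5, 6.6]
tcp_rot: [-3.139, -0.004, 2.609]
contact_force: [0.8, -0.2, 0.1]
grip_width: 54.1
time: 7.95
tool_pos: [470.5, -1.4, 178.2]
tcp_rot: [-3.139, -0.004, 2.609]
contact_force: [1.1, -0.2, 0.6]
grip_width: 54.7
time: 8.45
tool_pos: [404.7, 200.0, 178.4]
tcp_rot: [-3.14, -0.003, 2.608]
contact_force: [0.0, 0.1, -0.5]
grip_width: 54.8
```

View pics/jside.png

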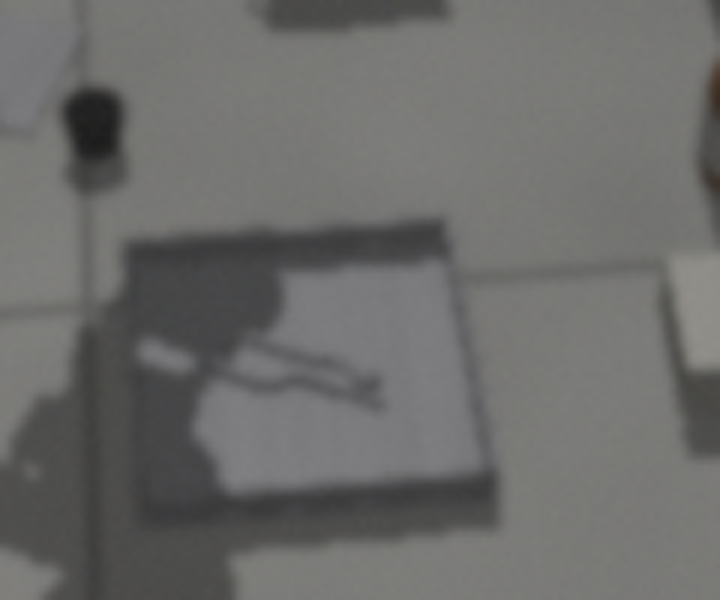

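View pics/jtop.png

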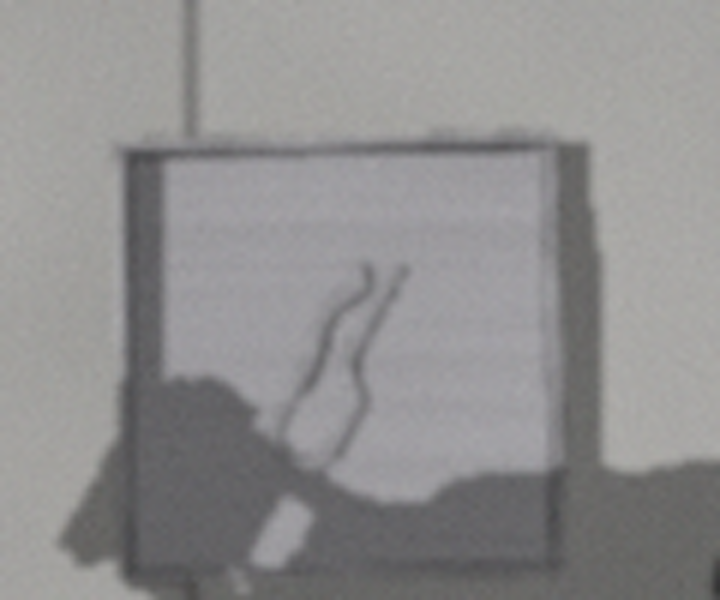

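View pics/jsidefull.png

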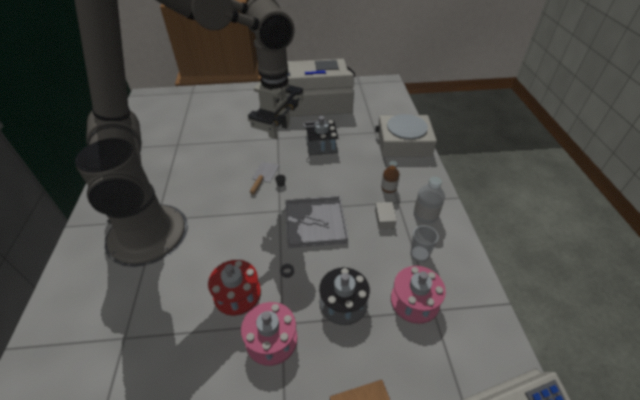

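```bash
python3 -m inch '[0,0,0,0,0,0,0.2, 0,0,0,0,0,0,0.2, 0,0,0,0,0,0,0.2, 0,0,0,0,0,0,0.2, 0,0,0,0,0,0,0.2]'
python3 - <<'E'
from h import *
M=[(model(471,-1.5,np.radians(-30.5),6.5),(0,255,0))]
o=[]
for n,b in(('side',(290,190,350,250,6)),('top',(285,155,370,240,5))):
    t=bot.capture(n)[:,:,::-1].copy();o.append(cv2.resize(overlay(n,t,M,*b),(400,400)))
    if n=='top':o.append(cv2.resize(overlay(n,t,[],125,140,205,220,5),(400,400)))
cv2.imwrite("pics/k.png",cv2.resize(np.hstack(o),(800,267)))
E
```

```text
time: 9.05
tool_pos: [403.6, 202.2, 178.2]
tcp_rot: [-3.14, -0.005, 2.613]
contact_force: [0.2, 0.9, -0.9]
grip_width: 55.3
```

View pics/k.png

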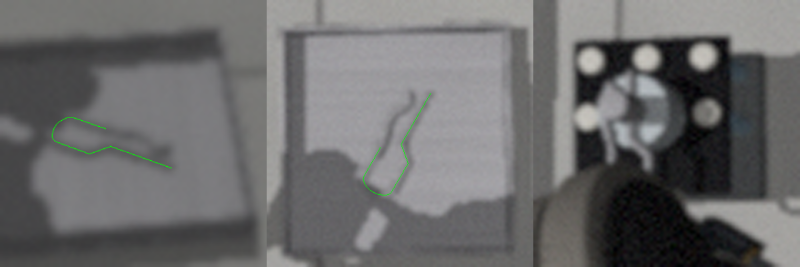

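The clip matches the model lying flat at z = 6.5 mm in both views, and the square rack's clip is still in its post.

```bash
python3 -c "
from plant import bot
print(bot.close_job(), bot.get_obs()['time'])"
```

```text
the job is handed in; nothing more can be done
the job is handed in; nothing more can be done
```

I pulled the round rack's clip straight out along its leg, kept hold of it, and left it lying flat in the steel tray. I handed the job in after about 9 s; no verdict was reported.

- **Release height:** I opened the fingers with the clip about 23 mm above the bench. They were almost on the tray floor, so it dropped about 16 mm rather than being set down with no drop.
- **Clip position:** In the last pictures both views match the clip lying flat at about z = 6.5 mm. Its loop's middle is at about (471, -1) mm, roughly 20 mm from the tray's centre along x and 13 mm along y.
- **Square rack's clip:** It still shows in its post in the last top view. The arm partly hid it there, so I judged this by eye and did not measure it.
- **Robot:** The gripper ended empty at z = 178 mm, well clear of the bench.
- **Forces:** The pull showed none of the expected few newtons; the wrist readings between moves were only noise. The pictures did confirm the clip was out and held.

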